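Seat the matching thread comb on the press spindle and check it for rock

ROBOT

A 7-joint arm with a two-finger parallel gripper is mounted at the origin on a cart in front of the work surface, level with it; the furniture and walls round the work are solid. World frame = base frame: x ahead of the robot, y to its left, z up, the work surface at z = 0. Lengths are in mm, angles in rad, forces in N, time in s.
With the tool pointing down it reaches from about 400 to 875 mm from the base axis. Payload 4.4 kg.
Tool frame: the origin (TCP) lies at the very end of the fingers, on their centre line; the grasp point (between the pads) lies 19 mm behind it; z points along the fingers, y is the line along which they close (so a half turn about z gives the same grasp; the last joint's range is limited). The gripper opens to 85 mm and grips with 20 to 120 N. Pads are 22 mm wide; open, the fingers measure 114 mm over their backs; the gripper's body (76 mm by 85 mm) begins 54 mm behind the grasp point. The pads swing forward as they close: fully open they stand 13 mm farther back than shut.
Start: joints at [-1.258, 0.628, 0.038, 1.517, -0.027, 0.996, -0.02], TCP at [240.351, 603.945, 231.313] pointing down, gripper open.
Joint ranges: [-3.06, 3.06], [-0.37, 2.12], [-1.25, 1.32], [0.18, 2.47], [-1.1, 4.24], [0.23, 1.98], [-2.94, 2.94]. Speed limits (rad/s): [2.57, 2.57, 3.14, 3.14, 3.14, 3.14, 3.14].

INTERFACE

Orientations are given as [roll, pitch, yaw] about the fixed x, y, z axes, in that order (R = Rz(yaw) Ry(pitch) Rx(roll)).
In Python, from cell import sensors, get_image, camera_params, order gives the robot as it stands.
- The arm moves only by the shell command python3 -m inch 'ROWS' [OPENING]. ROWS is JSON, a list that holds one entry, the list of rows, each a list of 4 numbers: the shift along the tool's x, y, z in cm, then the turn about the tool's z in degrees. A call has 1 to 8 rows; each row is the pose to reach, as a shift and turn from the pose commanded when the call began, along the tool's axes at that moment; what a row does not reach only later rows make up. A row lasts 1/12 s, in which the tool goes at most 41.7 mm and 7.16 degrees, less where a joint would pass 70% of its speed; a pose out of reach is approached as far as the arm can. A call with a gripper value outside its range is refused whole. OPENING is the finger opening in cm, from 0 to 8.54, set as the call begins (- or left out, the last holds). The fingers move at their own pace and stop on an object; the grip force is fixed at half the most. Time passes only in rows, so rows that repeat a pose let the fingers close. It gives the time, the measured TCP pose, the force, the opening and the grip force at its end, in the units of the state.
- sensors.read_state(): the state, without advancing time (a new reading comes with each control period).
- get_image(name): name is "scene" or "top"; returns the picture (420x560x3 uint8, blue, green, red); there is no depth.
- camera_params(name): a dict with "mtx" (3x3 intrinsics, pixels), "D" ([k1, k2, p1, p2, k3] as OpenCV has them; the pictures are not rectified), "rvec" (rotation vector, rad) and "tvec" (3), from world to camera coordinates, as OpenCV has them. Camera axes: x right, y down, z forward; pixel columns grow to the right and rows downward; lengths in mm; the calibration is good to about 2 mm. A picture is of the moment at which its call begins. camera_params takes no time and is no camera call.
- order.finish_job(): hands the job in; it is judged then, once.
The state is a dict: "clock": time; "qpos": joint angles; "qd": joint speeds; "tau": joint torques, N m; "eef_pos": TCP position; "tool_rot": TCP orientation; "force": force on the tool from outside, world axes, zero at the start; "torque": the same for the moment, N m; "width": finger opening in mm; "gripper_force": force on a finger pad.
Only numpy, scipy, OpenCV 4.12 (cv2) and the standard library are available. Lean on these libraries where they do the work, as an engineer would, in place of code of your own. Each camera call takes 0.05 s, during which the arm holds its last target. There are 200 camera calls.

TASK

Take the steel thread comb whose tooth spacing matches the spindle in the wooden rest (the one with six teeth) and set it astride the middle of the thread, feeling gently for the grooves until all its teeth are fully home and it sits flat, then let go of it. Then press lightly down on the top edge of the comb near its left end and after that near its right end, as seen from the robot, to make sure that it does not rock. Leave it seated there, never lean hard on the thread, and leave the four-tooth comb and everything else where it stands.

Things in the scene. Friction and masses are not known exactly. Their poses are not given: they have to be found in the camera images.
- leaf_six_mid (a point): centre of the steel comb with six teeth (fits; about 0.12 kg), 34 mm above its feet and 34 below its flat top edge. Blade 86 long (x) x 10 thick (y), from 40 to 68 above the feet. Teeth under the blade at x = +-6, +-18, +-30, flat-tipped, 4.4 wide (x), 5 (y), tips 28 above the feet. Same either way round. Grip across the blade at mid-length, over 47 above the feet.
- leaf_six_fork (a point): middle of the comb's fork at x = +40, 47 mm above the feet. Each end (x = +-40) has such a fork, 6 thick in x, 55 wide in y: bridge 35 to 47 above the feet, under it two prongs, 41 apart inside, with weighted feet 12 x 9 x 14; the comb now stands on them. Astride the thread they have 2.5 mm play each side.
- leaf_four_mid (a point): centre of the other steel comb, the same in outline and size, but with four thicker teeth 18 mm apart, which does not fit the thread. Same point and axes. To be left alone.
- rest: plywood rest, fixed: base 200 x 70 x 10 mm, end blocks 60 high and 18 thick at x = +-80; origin under the centre of the base, on the table. x axis along the spindle, pointing to the robot's left; z up. The contact force between comb and spindle must stay below 35 N.
- spindle_mid (a point): middle of the spindle, on its axis, 45 mm above the table. Steel, along the rest's x axis, does not turn or shift. Right-handed round thread at x = +-60, pitch 12, crest diameter 36, core 28, ridges 6 wide. How it is turned is unknown: with the comb centred on it the teeth lie 2 to 6 mm off the grooves, to either side, so these must be found by sight or feel.
- spindle_left (a point): point on the spindle's axis 90 mm to the robot's left of spindle_mid, at its round head. Seat of the comb: fully home its teeth rest on the core, its feet 31 mm above the table, leaf_six_mid 20 above the axis; a tooth has about 0.8 mm play each side in its groove. With the teeth on the crests the comb stands 4 mm higher.
- oil_bottle: bystander: small clear bottle with black cap; origin under its centre; leave alone
- balm_tin: bystander: round white tin; origin under its centre; leave alone
- masking_tape: bystander: roll of masking tape; origin under its centre; leave alone
- marker: bystander: black and white marker pen; origin under its centre; leave alone
- mug: bystander: white mug; origin under its centre; leave alone
- side_cutters: bystander: red-handled side cutters; origin under its centre; leave alone
- label_roll: bystander: roll of labels; origin under its centre; leave alone
There are look-alikes about, which are no part of the job. What is shaped like the part that bears leaf_six_mid but red is not meant.

How it is judged:
By the outcome, as a careful person would: the job done as asked, in the order asked, and still so for the second after the job is handed in, with the robot touching nothing.
It also fails if it takes over 67 s, if anything falls off the work surface, if the arm or the gripper's body presses on something with over 40 N, if the wrist force passes 120 N, or if a joint passes its speed limit or range.

## Working session

There is one attempt and no reset: what is moved stays moved. The work goes in short steps, Python scripts to look and compute and a shell command to move; the robot and the scene stay as the last step left them, time stands still between calls to the robot, and variables do not carry over. Pictures are saved under pics/ and viewed, at most 10 in all, crops included, and the job is handed in when it is done.

```bash
ls; mkdir -p pics
python3 - <<'E'
from cell import sensors,get_image,camera_params
import cv2
for n in("scene","top"):
    cv2.imwrite(f"pics/{n}0.png",get_image(n)); p=camera_params(n); print(n,p)
s=sensors.read_state();print(s)
E
```

```text
pics
scene {'mtx': array([[543.57281529,   0.        , 276.23059946],
       [  0.        , 543.57281529, 207.41363351],
       [  0.        ,   0.        ,   1.        ]]), 'D': array([-0.17830359,  0.        ,  0.        ,  0.        ,  0.        ]), 'rvec': array([ 2.14912074, -0.89194881,  0.40856352]), 'tvec': array([-400.03065958,  344.99642909, 1554.90077824])}
top {'mtx': array([[467.08042755,   0.        , 279.02309147],
       [  0.        , 467.08042755, 207.5881379 ],
       [  0.        ,   0.        ,   1.        ]]), 'D': array([-0.1414765,  0.       ,  0.       ,  0.       ,  0.       ]), 'rvec': array([ 2.13265801, -2.12516899,  0.19598748]), 'tvec': array([  26.2197493 ,  585.52995261, 1982.07744395])}
{'clock': 0.1, 'qpos': array([-1.25784703,  0.6292511 ,  0.03844549,  1.51825818, -0.02697308,
        0.99632958, -0.01995993]), 'qd': array([-0.00108626, -0.00054417,  0.00116367, -0.00264537,  0.00055753,
       -0.00026015,  0.00101221]), 'tau': array([ 3.63631298e-03, -5.64537907e+01,  1.23079218e+00, -1.93977910e+01,
        1.13498059e-02,  5.30746343e-03,  8.05921388e-06]), 'eef_pos': array([240.11357572, 603.41651589, 230.48586533]), 'tool_rot': array([-3.13986490e+00,  4.02962434e-05,  2.76289775e+00]), 'force': array([-0.40955171,  0.75979761,  0.45359799]), 'torque': array([ 0.00530821, -0.03382602, -0.07578298]), 'gripper_force': 0.0, 'width': 85.22903862333206}
```

View pics/scene0.png

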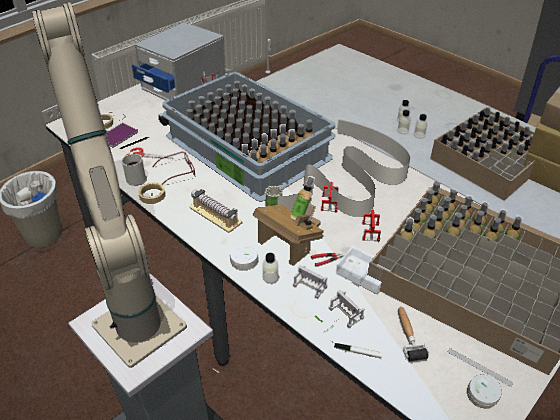

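View pics/top0.png

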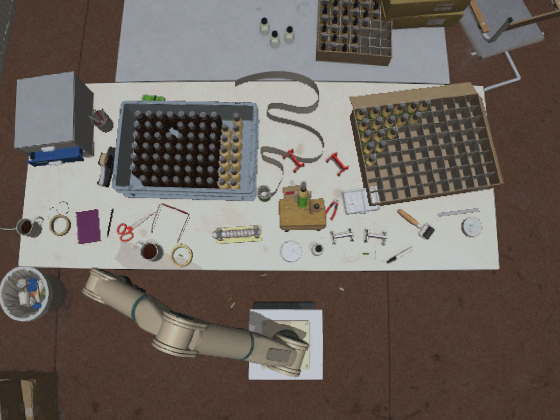

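The scene view shows two grey combs, at (310,280) and (347,308). In the top view they are at (342,237) and (375,237). The two red look-alikes are at scene (330,197) and (372,224), and the rest is at scene (215,208), top (237,234). I'll enlarge both views to count teeth.

Run:
```python
import cv2,numpy as np
s=cv2.imread("pics/scene0.png");t=cv2.imread("pics/top0.png")
a=cv2.resize(s[255:335,280:380],(800,640),interpolation=cv2.INTER_CUBIC)[:590]
cv2.imwrite("pics/c1.png",a)
b=cv2.resize(t[222:252,205:275],(700,300),interpolation=cv2.INTER_CUBIC)
c=cv2.resize(t[222:252,325:395],(700,300),interpolation=cv2.INTER_CUBIC)
cv2.imwrite("pics/c2.png",np.vstack([b,c]))
```

```text
(no output)
```

View pics/c1.png

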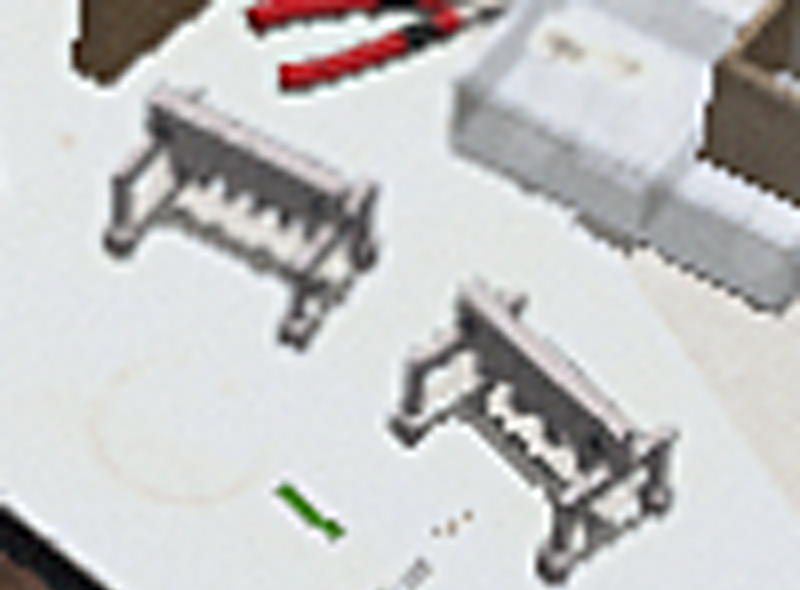

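View pics/c2.png

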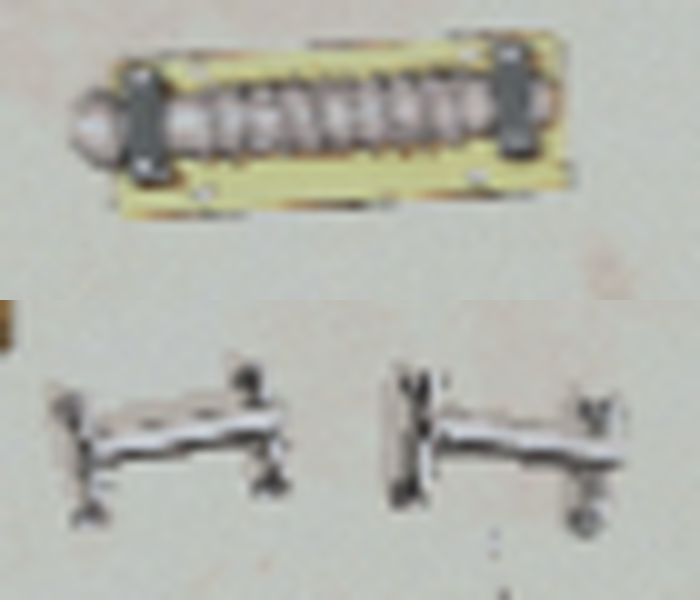

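```bash
cat > h.py <<'E'
import cv2,numpy as np
from cell import sensors,get_image,camera_params
def ray(n,uv):
    p=camera_params(n);R=cv2.Rodrigues(p["rvec"])[0]
    x=cv2.undistortPoints(np.array([[uv]],float),p["mtx"],p["D"])[0,0]
    return -R.T@p["tvec"], R.T@np.array([x[0],x[1],1.])
def plane(n,uv,z):
    o,d=ray(n,uv); return o+d*(z-o[2])/d[2]
def proj(n,P):
    p=camera_params(n); return cv2.projectPoints(np.array(P,float).reshape(-1,1,3),p["rvec"],p["tvec"],p["mtx"],p["D"])[0][:,0]
def tri(us,ut):
    a=[ray("scene",us),ray("top",ut)];M=0;b=0
    for o,d in a:
        d=d/np.linalg.norm(d);Q=np.eye(3)-np.outer(d,d);M=M+Q;b=b+Q@o
    return np.linalg.solve(M,b)
E
python3 - <<'E'
from h import *
g=cv2.imread("pics/scene0.png")
for nm,s,t in(("L",[(299.4,266.9),(324.4,279.4)],[(334.5,237.5),(352.5,234)]),("R",[(338.1,291.9),(358.8,311.2)],[(369,235.5),(387,238)])):
    S=[plane("scene",u,68) for u in s];T=[plane("top",u,68) for u in t]
    for P in(S,T):
        d=P[1]-P[0];print(nm,np.round(P,1).tolist(),"len",np.linalg.norm(d),"mid",(P[0]+P[1])/2,"ang",np.degrees(np.arctan2(d[1],d[0])))
    m=(np.array(S[0])+S[1])/2;d=S[1]-S[0];d/=np.linalg.norm(d)
    x=np.arange(-40,41,2)
    for z in(31,34,37):
        uv=proj("scene",[m+d*k+[0,0,z-68] for k in x]).astype(np.float32)
        v=cv2.remap(cv2.cvtColor(g,cv2.COLOR_BGR2GRAY),uv[:,:1],uv[:,1:],cv2.INTER_LINEAR).ravel();print(z,v.tolist())
    ang=np.degrees(np.arctan2(*(proj("scene",[m+d])-proj("scene",[m]))[0][::-1]))
    c=proj("scene",[m-[0,0,28]])[0];M=cv2.getRotationMatrix2D(tuple(map(float,c)),ang,18);M[:,2]+=np.array([300,150])-c
    w=cv2.warpAffine(g,M,(600,300),flags=cv2.INTER_CUBIC);out=w if nm=="L" else np.vstack([out,w])
cv2.imwrite("pics/c3.png",out)
for a,n in((("top"),[(212.8,234.5),(258.5,232)]),):
    P=[plane(a,u,45) for u in n];print("spindle",P,np.degrees(np.arctan2(*(P[0]-P[1])[1::-1])),np.linalg.norm(P[0]-P[1]))
E
```

```text
L [[455.0, -210.4, 68.0], [470.6, -297.3, 68.0]] len 88.30883564791728 mid [ 462.78356574 -253.87370471   68.        ] ang -79.78542797818965
L [[453.3, -209.9, 68.0], [468.5, -287.9, 68.0]] len 79.49498185936154 mid [ 460.87332773 -248.89752274   68.        ] ang -78.9629890585417
31 [198, 155, 124, 87, 76, 90, 124, 152, 142, 143, 192, 214, 204, 173, 142, 160, 193, 210, 205, 160, 145, 163, 197, 236, 218, 191, 151, 143, 182, 202, 198, 169, 143, 167, 178, 150, 119, 138, 179, 208, 193]
34 [193, 144, 111, 81, 69, 77, 95, 115, 96, 99, 155, 203, 211, 169, 113, 118, 150, 192, 217, 171, 132, 119, 152, 201, 204, 188, 121, 99, 147, 179, 187, 154, 104, 135, 164, 169, 143, 124, 149, 188, 174]
37 [170, 131, 103, 84, 80, 80, 82, 98, 89, 73, 110, 157, 194, 175, 112, 104, 113, 152, 181, 162, 128, 88, 106, 153, 171, 163, 105, 67, 112, 146, 168, 144, 95, 113, 145, 183, 167, 122, 120, 156, 153]
R [[462.4, -357.5, 68.0], [449.4, -445.1, 68.0]] len 88.60997634071293 mid [ 455.87539352 -401.31162976   68.        ] ang -98.46886645726234
R [[462.0, -359.4, 68.0], [451.2, -437.7, 68.0]] len 79.04315887523325 mid [ 456.60898862 -398.55034385   68.        ] ang -97.89334143482196
31 [223, 191, 183, 163, 105, 69, 109, 191, 221, 222, 195, 196, 183, 171, 205, 229, 229, 228, 224, 207, 201, 180, 177, 196, 220, 218, 214, 218, 222, 195, 177, 185, 188, 189, 137, 60, 113, 170, 204, 217, 218]
34 [221, 181, 145, 136, 125, 93, 73, 127, 204, 221, 187, 151, 133, 111, 126, 174, 235, 235, 222, 205, 172, 127, 119, 127, 156, 218, 219, 215, 223, 178, 123, 136, 158, 178, 192, 135, 92, 125, 182, 216, 217]
37 [210, 175, 136, 104, 85, 91, 77, 102, 183, 212, 185, 146, 106, 73, 83, 75, 145, 219, 215, 195, 164, 101, 62, 81, 84, 144, 198, 201, 205, 157, 88, 78, 106, 156, 206, 180, 105, 100, 158, 204, 215]
spindle [array([467.01882332, 315.27653314,  45.        ]), array([478.95655662, 116.86559561,  45.        ])] 93.44314777098457 198.7697401748468
```

View pics/c3.png

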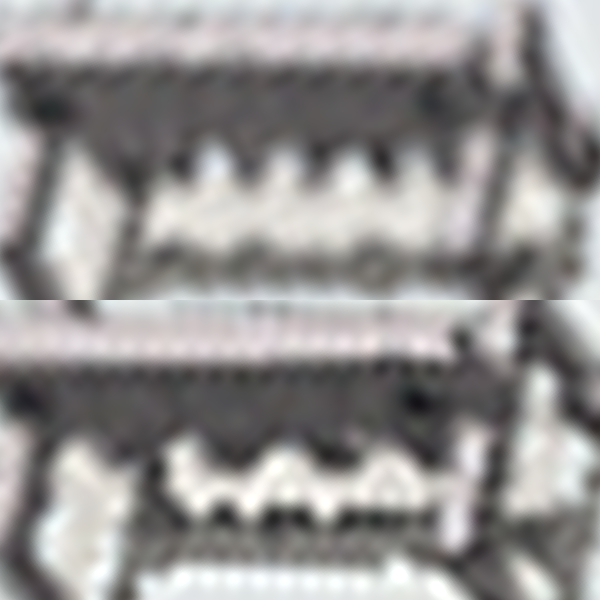

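The left comb (scene (310,280), top (342,237)) has its teeth 12 mm apart, so it is the six-tooth one. The right comb (scene (347,308)) has minima 18 mm apart, so it is the four-tooth one, and the others are red. Next I'll measure the rest and the first move.

```bash
cat >> h.py <<'E'
def mv(target,yaw,cur=None,cyaw=None):
    s=sensors.read_state();c=s["eef_pos"] if cur is None else np.array(cur);y=s["tool_rot"][2] if cyaw is None else cyaw
    d=np.array(target)-c;X=np.array([np.cos(y),np.sin(y),0]);Y=np.array([np.sin(y),-np.cos(y),0])
    t=-np.degrees(yaw-y);t=(t+90)%180-90
    print("rows cm/deg:",np.round([d@X/10,d@Y/10,-d[2]/10,t],2))
E
python3 - <<'E'
from h import *
for n,c,r in(("top",(205,275,222,252),0),("scene",(180,250,180,235),0)):
    g=cv2.imread(f"pics/{n}0.png");x0,x1,y0,y1=c;h=cv2.cvtColor(g[y0:y1,x0:x1],cv2.COLOR_BGR2HSV)
    m=cv2.inRange(h,(18,60,100),(35,255,255));P=np.argwhere(m)[:,::-1]+[x0,y0]
    W=np.array([plane(n,p,10)[:2] for p in P],np.float32);(cx,cy),wh,a=cv2.minAreaRect(W);print(n,len(P),cx,cy,wh,a)
for u in[(214.3+5,234.0),(256.5,231.9)]: print("block top",plane("top",u,60))
mv([500,200,300],np.radians(93.4)); mv([462,-252,150],np.radians(100.5),[500,200,300],np.radians(93.4))
g=cv2.imread("pics/scene0.png");cv2.imwrite("pics/c4.png",cv2.resize(g[183:233,185:245],(720,600),interpolation=cv2.INTER_CUBIC))
E
```

```text
top 236 473.6744079589844 207.717529296875 (69.64117431640625, 194.2104949951172) 4.378592491149902
scene 282 475.5851135253906 215.25486755371094 (85.21688079833984, 210.75462341308594) 1.9608405828475952
block top [467.51814521 285.11715191  60.        ]
block top [477.42977135 124.86827934  60.        ]
rows cm/deg: [-39.06 -27.88  -6.95  64.9 ]
rows cm/deg: [-44.9   -6.47  15.    -7.1 ]
```

View pics/c4.png

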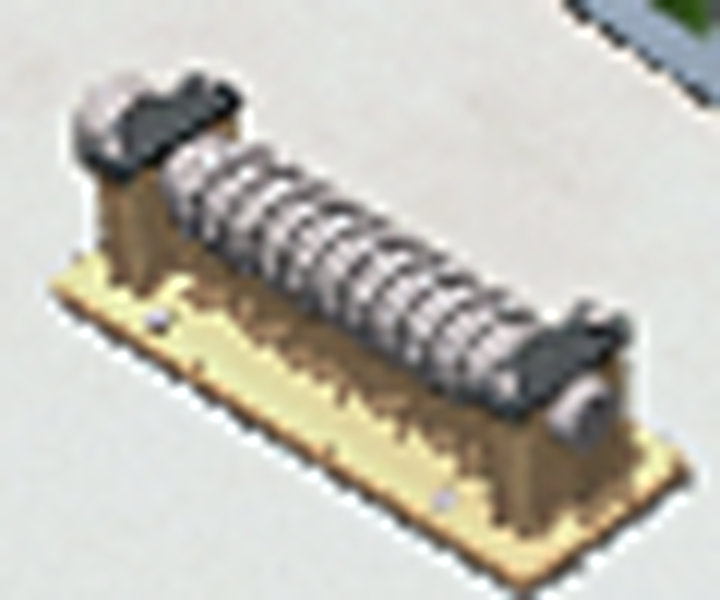

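The scene crop shows the rest with its thread running from (170,190) to (520,370), round head at the left. By the block tops the rest centre is about (473,206) and its axis 93.5°. Setting out.

```bash
python3 -m inch '[[[-3.3,-2.3,-1,5],[-6.6,-4.6,-2,11],[-9.8,-7,-3,18],[-13,-9.3,-4,25],[-16.3,-11.6,-5,32],[-19.5,-13.9,-6,39],[-22.8,-16.3,-6.95,46],[-26,-18.6,-6.95,52]]]' 4.0
python3 - <<'E'
from h import *
mv([490,100,300],np.radians(93.4))
E
```

```text
clock: 0.77
eef_pos: [414.6, 333.6, 302.5]
tool_rot: [3.139, -0.001, 1.849]
force: [-0.1, 1.1, -0.4]
width: 40.1
gripper_force: 0.0
rows cm/deg: [-24.53   0.83   0.25  12.55]
```

```bash
python3 -m inch '[[[-4,0.1,0,3],[-8,0.2,0,6],[-12,0.4,0,9],[-16,0.6,0,11],[-20,0.7,0,12.5],[-24,0.8,0,12.5],[-28,0.8,0,12.5],[-32,0.8,0,12.5]]]'
python3 - <<'E'
from h import *
mv([462,-252,200],np.radians(100.5))
E
```

```text
clock: 1.43
eef_pos: [510.5, 28.3, 300.6]
tool_rot: [-3.141, -0.0, 1.637]
force: [0.4, 0.2, -0.1]
width: 40.4
gripper_force: 0.0
rows cm/deg: [-27.64  -6.71  10.06  -6.69]
```

```bash
python3 -m inch '[[[-4,-1,0.5,-1],[-8,-2,2,-2],[-12,-3,3.5,-4],[-16,-4,5,-6],[-20,-4.8,7,-6.7],[-24,-5.8,8.6,-6.7],[-27.6,-6.7,10.1,-6.7],[-27.6,-6.7,10.1,-6.7]]]'
python3 - <<'E'
from h import *
cv2.imwrite("pics/s1.png",get_image("scene"));cv2.imwrite("pics/t1.png",get_image("top"))
mv([462,-252,100],np.radians(100.5))
s=cv2.imread("pics/s1.png");t=cv2.imread("pics/t1.png")
a=cv2.resize(s[225:305,265:345],(400,400),interpolation=cv2.INTER_CUBIC);b=cv2.resize(t[205:255,320:370],(400,400),interpolation=cv2.INTER_CUBIC)
cv2.imwrite("pics/c5.png",np.hstack([a,b]))
print(sensors.read_state()["eef_pos"],proj("top",[sensors.read_state()["eef_pos"]]),proj("scene",[sensors.read_state()["eef_pos"]]))
E
```

```text
clock: 2.1
eef_pos: [458.4, -256.3, 197.9]
tool_rot: [-3.137, 0.002, 1.746]
force: [-0.7, -0.6, 0.6]
width: 40.2
gripper_force: 0.0
rows cm/deg: [ 0.02  0.21  9.87 -0.35]
[ 459.96205039 -252.5828584   198.65078722] [[348.97839755 232.08486323]] [[313.01417692 242.53586195]]
```

View pics/c5.png

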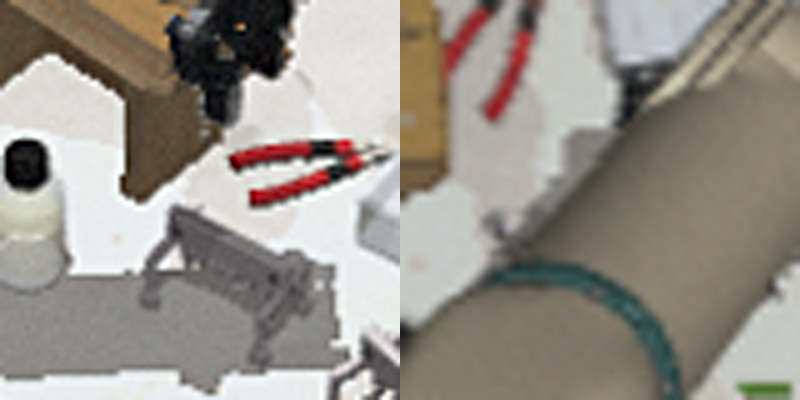

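```bash
python3 -m inch '[[[0,0.2,2,0],[0,0.2,5,0],[0,0.2,8,0],[0,0.2,10.5,0],[0,0.2,10.5,0],[0,0.2,10.5,0]]]'
python3 - <<'E'
from h import *
cv2.imwrite("pics/s2.png",get_image("scene"))
e=sensors.read_state()["eef_pos"];print(e)
mv([462,-252,49],np.radians(100.5))
s=cv2.imread("pics/s2.png")
a=cv2.resize(s[225:300,270:350],(800,750),interpolation=cv2.INTER_CUBIC)[150:]
cv2.imwrite("pics/c6.png",a); print((proj("scene",[e])-[270,225])*10-[0,150])
E
```

```text
clock: 2.7
eef_pos: [464.0, -247.5, 94.5]
tool_rot: [-3.14, -0.002, 1.756]
force: [0.5, 0.6, 0.6]
width: 40.2
gripper_force: 0.0
[ 464.8694775  -248.47316032   95.6340395 ]
rows cm/deg: [-0.29 -0.35  4.66  0.08]
[[413.51688867 255.46091658]]
```

View pics/c6.png

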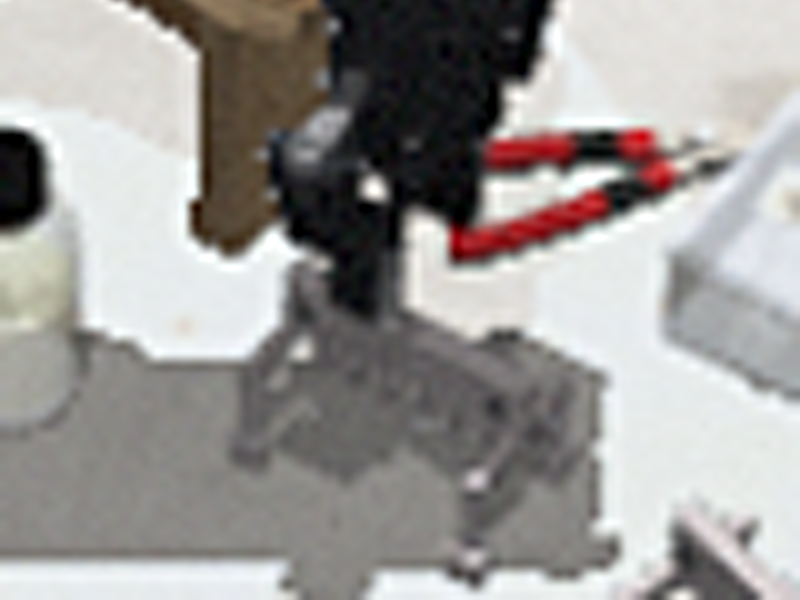

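Run:
```python
from h import *
s=sensors.read_state();e=s["eef_pos"];y=s["tool_rot"][2];print(e,y)
Y=np.array([np.sin(y),-np.cos(y),0])
f=lambda P:((proj("scene",P)-[270,225])*10-[0,150]).round(0).tolist()
print(f([e-Y*25+[0,0,5],e-Y*25,e+Y*25]))
c=np.array([462,-252.5,68]);a=np.array([np.cos(1.754),np.sin(1.754),0])
print(f([c+43*a,c,c-43*a]))
for u in[(300,275),(570,385)]:print(plane("scene",(270+u[0]/10,225+15+u[1]/10),68))
```

```text
[ 464.8694775  -248.47316032   95.6340395 ] 1.755535913747843
[[370.0, 296.0], [369.0, 307.0], [457.0, 205.0]]
[[292.0, 270.0], [413.0, 330.0], [536.0, 391.0]]
[ 454.44089915 -213.3827828    68.        ]
[ 478.73214517 -300.50139695   68.        ]
```

```bash
python3 -m inch '[[[-0.35,-0.3,0,0],[-0.35,-0.3,1.5,0],[-0.35,-0.3,3,0],[-0.35,-0.3,4,0],[-0.35,-0.3,4.65,0],[-0.35,-0.3,4.65,0],[-0.35,-0.3,4.65,0],[-0.35,-0.3,4.65,0]]]'; python3 -m inch '[[[0,0,0,0],[0,0,0,0],[0,0,0,0],[0,0,0,0],[0,0,0,0],[0,0,0,0]]]' 0.7
```

```text
clock: 3.42
eef_pos: [462.1, -253.7, 49.0]
tool_rot: [3.141, 0.001, 1.754]
force: [-0.2, -0.8, 0.2]
width: 39.9
gripper_force: 0.0
clock: 3.92
eef_pos: [461.3, -253.3, 48.2]
tool_rot: [-3.141, -0.0, 1.754]
force: [0.6, 0.2, -1.5]
width: 8.9
gripper_force: 59.6
```

```bash
python3 -m inch '[[[0,0,-1,0],[0,0,-3.5,0],[0,0,-7,0],[0,0,-11,0],[0,0,-15,0],[0,0,-19,0],[0,0,-22,0],[0,0,-22,0]]]'
python3 - <<'E'
from h import *
mv([500,0,270],np.radians(94));mv([473,206,180],np.radians(93.7),[500,0,270],np.radians(94))
cv2.imwrite("pics/s3.png",get_image("scene"))
E
```

```text
clock: 4.58
eef_pos: [464.4, -255.7, 275.2]
tool_rot: [3.132, 0.007, 1.753]
force: [0.8, -0.6, -2.2]
width: 8.9
gripper_force: 59.7
rows cm/deg: [24.5   8.15  0.52  6.46]
rows cm/deg: [20.74 -1.26  9.    0.3 ]
```

```bash
python3 -m inch '[[[2,0.7,0,1],[5,1.7,0,2],[8.5,2.8,0,3],[12,4,0,4],[15.5,5.2,0,5],[19,6.3,0,6],[22.5,7.4,0,6.5],[24.5,8.1,0,6.5]]]';  python3 -m inch '[[[2,-0.1,0,0],[5,-0.3,0,0],[8,-0.5,1,0.3],[12,-0.7,3,0.3],[15,-0.9,5,0.3],[18,-1.1,7,0.3],[20.5,-1.2,8.5,0.3],[20.5,-1.2,8.5,0.3]]]'
python3 - <<'E'
from h import *
cv2.imwrite("pics/s4.png",get_image("scene"));cv2.imwrite("pics/t4.png",get_image("top"))
s=sensors.read_state();e=s["eef_pos"];print(e,s["tool_rot"]);mv([473,206,150],np.radians(93.7))
print(proj("scene",[e]),proj("top",[e]))
E
```

```text
clock: 5.3
eef_pos: [495.3, 7.3, 266.8]
tool_rot: [-3.138, -0.002, 1.645]
force: [-0.0, 0.5, -1.3]
width: 8.5
gripper_force: 59.6
clock: 5.97
eef_pos: [465.7, 211.5, 179.0]
tool_rot: [-3.133, -0.0, 1.644]
force: [-0.3, -0.0, -0.5]
width: 8.5
gripper_force: 59.6
[468.62233298 206.15035272 181.57037675] [-3.13758764e+00  1.95391389e-03  1.63771776e+00]
rows cm/deg: [-0.04  0.44  3.16  0.13]
[[211.23155599 175.32198209]] [[235.09338861 230.13118493]]
```

```bash
python3 -m inch '[[[0,0.2,0.5,0.1],[0,0.4,1.5,0.1],[0,0.44,2.8,0.1],[0,0.44,4,0.1],[0,0.44,4,0.1],[0,0.44,4,0.1]]]'
python3 - <<'E'
from h import *
s=get_image("scene");t=get_image("top");cv2.imwrite("pics/s5.png",s);cv2.imwrite("pics/t5.png",t)
e=sensors.read_state()["eef_pos"];print(e,sensors.read_state()["tool_rot"])
a=cv2.resize(s[165:235,180:250],(490,490),interpolation=cv2.INTER_CUBIC);b=cv2.resize(t[210:260,215:259],(308,350),interpolation=cv2.INTER_CUBIC)
b=np.vstack([b,np.zeros((140,308,3),np.uint8)])
cv2.imwrite("pics/c7.png",np.hstack([a,b]))
ax=np.array([np.cos(1.637),np.sin(1.637),0])
f=lambda P:((proj("scene",P)-[180,165])*7).round(0).tolist()
c=e+[0,0,19];print("blade top",f([c+43*ax,c,c-43*ax]))
m=np.array([473,206,60]);print("blocks",f([m+80*ax,m-80*ax]))
E
```

```text
clock: 6.57
eef_pos: [474.8, 204.8, 142.8]
tool_rot: [-3.14, 0.001, 1.631]
force: [-0.3, -1.3, -1.2]
width: 8.7
gripper_force: 59.6
[475.46053704 205.60424168 143.75637026] [ 3.14070836e+00 -1.18401424e-04  1.63220569e+00]
blade top [[172.0, 61.0], [233.0, 98.0], [297.0, 135.0]]
blocks [[134.0, 194.0], [359.0, 334.0]]
```

View pics/c7.png

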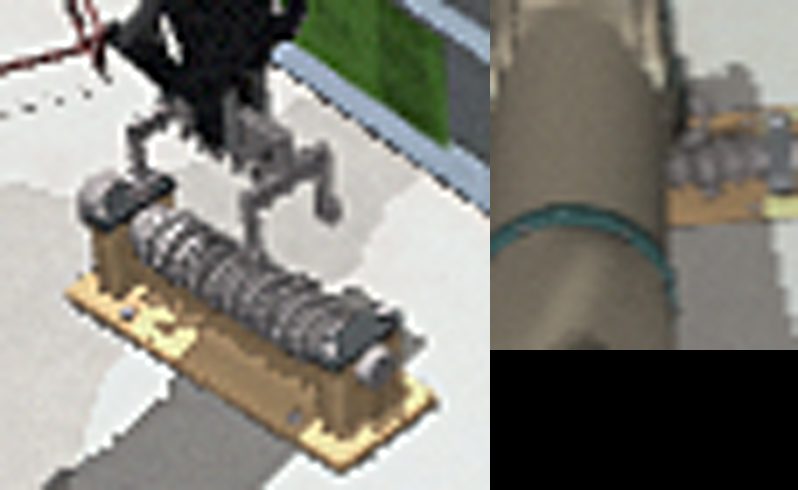

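Run:
```python
from h import *
e=np.array([475.2,205.3,143.5]);ax=np.array([np.cos(1.633),np.sin(1.633),0]);n=np.array([ax[1],-ax[0],0])
f=lambda P:((proj("scene",P)-[180,165])*7).round(0).tolist()
for k in(40,-40):
  b=e+k*ax-[0,0,48.5]; print("feet near/far bottom",f([b-23.5*n,b+23.5*n]),"bridge tops",f([b+47*np.array([0,0,1])-27*n,b+47*np.array([0,0,1])+27*n]))
  print(f([b+5*ax-23.5*n]))
```

```text
feet near/far bottom [[152.0, 195.0], [221.0, 150.0]] bridge tops [[139.0, 124.0], [220.0, 72.0]]
[[145.0, 191.0]]
feet near/far bottom [[266.0, 266.0], [335.0, 219.0]] bridge tops [[254.0, 194.0], [335.0, 140.0]]
[[258.0, 262.0]]
```

```bash
python3 -m inch '[[[0,-0.15,0.5,0],[0,-0.15,1.5,0],[0,-0.15,2.5,0],[0,-0.15,3.5,0],[0,-0.15,3.5,0],[0,-0.15,3.5,0]]]'; python3 -m inch '[[[0,0,0.3,0],[0,0,0.6,0],[0,0,0.9,0],[0,0,1.2,0],[0,0,1.5,0],[0,0,1.8,0],[0,0,1.8,0],[0,0,1.8,0]]]'
```

```text
clock: 7.17
eef_pos: [472.6, 205.8, 107.3]
tool_rot: [-3.139, 0.001, 1.633]
force: [0.3, 0.1, -1.6]
width: 8.6
gripper_force: 59.5
clock: 7.83
eef_pos: [473.4, 206.1, 90.2]
tool_rot: [3.142, 0.0, 1.633]
force: [0.4, -0.6, -1.6]
width: 8.5
gripper_force: 59.5
```

```bash
python3 -m inch '[[[0,0,0.15,0],[0,0,0.3,0],[0,0,0.45,0],[0,0,0.45,0],[0,0,0.45,0]]]'; python3 -m inch '[[[0,0,0.1,0],[0,0,0.1,0],[0,0,0.1,0]]]'; python3 -m inch '[[[0,0,0.1,0],[0,0,0.1,0],[0,0,0.1,0]]]'
```

```text
clock: 8.25
eef_pos: [473.4, 206.1, 85.7]
tool_rot: [3.141, 0.0, 1.634]
force: [0.9, -0.1, -2.2]
width: 8.7
gripper_force: 59.6
clock: 8.5
eef_pos: [473.4, 206.1, 84.8]
tool_rot: [3.142, -0.0, 1.634]
force: [0.5, -0.5, -1.9]
width: 8.4
gripper_force: 59.6
clock: 8.75
eef_pos: [473.4, 206.2, 83.8]
tool_rot: [3.141, -0.0, 1.634]
force: [1.1, 0.3, -2.7]
width: 8.5
gripper_force: 59.6
```

```bash
python3 -m inch '[[[0,0,0.05,0],[0,0,0.05,0],[0,0,0.05,0]]]'; python3 -m inch '[[[0,0,0.05,0],[0,0,0.05,0],[0,0,0.05,0]]]'
```

```text
clock: 9.0
eef_pos: [473.4, 206.1, 83.3]
tool_rot: [3.142, -0.0, 1.634]
force: [0.6, 0.2, -1.4]
width: 8.5
gripper_force: 59.6
clock: 9.25
eef_pos: [473.4, 206.1, 82.8]
tool_rot: [3.142, -0.0, 1.634]
force: [1.4, -1.1, -1.1]
width: 8.8
gripper_force: 59.6
```

```bash
python3 -m inch '[[[0,0,0.05,0],[0,0,0.05,0],[0,0,0.05,0]]]'; python3 -m inch '[[[0,0,0.03,0],[0,0,0.03,0],[0,0,0.03,0]]]'
```

```text
clock: 9.5
eef_pos: [473.4, 206.1, 82.3]
tool_rot: [3.142, -0.0, 1.634]
force: [1.5, -0.1, -1.4]
width: 8.6
gripper_force: 59.6
clock: 9.75
eef_pos: [473.4, 206.1, 82.0]
tool_rot: [3.142, -0.0, 1.633]
force: [0.6, 0.4, -1.4]
width: 8.9
gripper_force: 59.6
```

```bash
python3 -m inch '[[[0,0,0.05,0],[0,0,0.05,0],[0,0,0.05,0]]]'; python3 -m inch '[[[0,0,0.05,0],[0,0,0.05,0],[0,0,0.05,0]]]'
```

```text
clock: 10.0
eef_pos: [473.4, 206.1, 81.6]
tool_rot: [3.141, -0.0, 1.634]
force: [0.1, -0.2, 1.2]
width: 9.1
gripper_force: 60.1
clock: 10.25
eef_pos: [473.4, 206.2, 81.5]
tool_rot: [3.141, -0.0, 1.633]
force: [0.4, -0.4, 5.1]
width: 8.4
gripper_force: 60.7
```

```bash
python3 -m inch '[[[0.05,0,0,0],[0.1,0,0,0],[0.1,0,0,0],[0.1,0,0,0]]]'; python3 -m inch '[[[0.05,0,0,0],[0.1,0,0,0],[0.1,0,0,0],[0.1,0,0,0]]]'
```

```text
clock: 10.58
eef_pos: [473.4, 206.3, 81.4]
tool_rot: [3.141, 0.001, 1.633]
force: [-0.5, -1.8, 5.4]
width: 8.3
gripper_force: 60.7
clock: 10.92
eef_pos: [473.2, 208.4, 80.8]
tool_rot: [3.142, -0.0, 1.634]
force: [2.2, 0.3, -0.8]
width: 8.5
gripper_force: 59.7
```

```bash
python3 -m inch '[[[0,0,0.05,0],[0,0,0.1,0],[0,0,0.1,0],[0,0,0.1,0]]]'; python3 -m inch '[[[0,0,0.05,0],[0,0,0.05,0],[0,0,0.05,0]]]'
```

```text
clock: 11.25
eef_pos: [473.2, 208.6, 79.9]
tool_rot: [3.142, -0.001, 1.634]
force: [0.5, 1.3, -0.5]
width: 8.5
gripper_force: 59.7
clock: 11.5
eef_pos: [473.2, 208.7, 79.6]
tool_rot: [3.141, -0.001, 1.634]
force: [1.1, 2.1, 2.0]
width: 8.9
gripper_force: 60.0
```

```bash
python3 -m inch '[[[0.05,0,0,0],[0.1,0,0,0],[0.1,0,0,0]]]'; python3 -m inch '[[[0,0,0.05,0],[0,0,0.05,0],[0,0,0.05,0]]]';  python3 -m inch '[[[0,0,0.05,0],[0,0,0.05,0],[0,0,0.05,0]]]'
```

```text
clock: 11.75
eef_pos: [473.2, 208.9, 79.4]
tool_rot: [3.142, 0.0, 1.633]
force: [0.2, 2.0, 0.0]
width: 9.0
gripper_force: 59.9
clock: 12.0
eef_pos: [473.2, 209.1, 78.9]
tool_rot: [3.142, 0.0, 1.634]
force: [0.8, 1.2, -0.5]
width: 8.7
gripper_force: 59.8
clock: 12.25
eef_pos: [473.2, 209.2, 78.4]
tool_rot: [-3.142, -0.0, 1.634]
force: [0.6, 2.6, -1.0]
width: 8.1
gripper_force: 59.7
```

```bash
python3 -m inch '[[[0.05,0,0.02,0],[0.05,0,0.05,0],[0.05,0,0.05,0]]]'; python3 -m inch '[[[0.0,0,0.05,0],[0,0,0.05,0],[0,0,0.05,0]]]';  python3 -m inch '[[[0,0,0.05,0],[0,0,0.05,0],[0,0,0.05,0]]]'
```

```text
clock: 12.5
eef_pos: [473.2, 209.4, 78.2]
tool_rot: [3.142, 0.0, 1.633]
force: [0.6, 0.8, 2.4]
width: 8.9
gripper_force: 60.1
clock: 12.75
eef_pos: [473.2, 209.4, 78.1]
tool_rot: [3.141, -0.0, 1.633]
force: [-0.9, -0.4, 7.4]
width: 8.4
gripper_force: 60.9
clock: 13.0
eef_pos: [473.2, 209.4, 78.0]
tool_rot: [3.141, -0.0, 1.633]
force: [-1.2, -0.1, 11.3]
width: 8.7
gripper_force: 61.5
```

```bash
python3 -m inch '[[[0,0,-0.12,0],[0,0,-0.12,0],[0.05,0,-0.12,0],[0.1,0,-0.12,0],[0.15,0,-0.12,0],[0.15,0,-0.12,0]]]'; python3 -m inch '[[[-0.05,0,0,0],[-0.1,0,0,0],[-0.15,0,0,0],[-0.2,0,0,0],[-0.25,0,0,0],[-0.3,0,0,0],[-0.3,0,0,0]]]'
```

```text
clock: 13.5
eef_pos: [473.1, 209.9, 78.1]
tool_rot: [-3.141, 0.001, 1.633]
force: [0.3, -4.9, 3.2]
width: 8.6
gripper_force: 60.2
clock: 14.08
eef_pos: [473.1, 209.4, 78.2]
tool_rot: [3.142, -0.001, 1.635]
force: [1.2, 2.6, -0.1]
width: 8.6
gripper_force: 60.1
```

```bash
python3 -m inch '[[[0.1,0,0.05,0],[0.15,0,0.05,0],[0.15,0,0.05,1],[0.15,0,0.05,1],[0.15,0,0.05,1]]]'; python3 -m inch '[[[0,0,0,-1],[0,0,0,-2],[0,0,0,-2],[0,0,0,-2]]]';python3 -m inch '[[[0,0,0,0.5],[0,0,0,1],[0,0,0,1],[0,0,0,1]]]'; python3 -c "
from cell import sensors;print(sensors.read_state()['torque'])"
```

```text
clock: 14.5
eef_pos: [473.4, 209.7, 78.1]
tool_rot: [3.141, -0.0, 1.617]
force: [0.5, -1.0, 5.5]
width: 8.5
gripper_force: 60.6
clock: 14.83
eef_pos: [473.3, 209.6, 78.1]
tool_rot: [3.141, -0.0, 1.651]
force: [-0.2, -0.4, 5.8]
width: 8.8
gripper_force: 60.7
clock: 15.17
eef_pos: [473.3, 209.6, 78.1]
tool_rot: [3.141, -0.0, 1.634]
force: [-0.3, 0.3, 6.2]
width: 9.1
gripper_force: 60.7
[ 0.0171166  -0.06022241  0.08577429]
```

```bash
python3 -m inch '[[[0,0,-0.03,0],[0,0,-0.06,0],[0,0,-0.06,0]]]'; python3 -m inch '[[[0,0,0,0],[0,0,0,0],[0,0,0,0],[0,0,0,0],[0,0,0,0]]]' 4.0; python3 -m inch '[[[0,0,-1,0],[0,0,-3,0],[0,0,-6,0],[0,0,-9,0],[0,0,-12,0],[0,0,-12,0]]]'
python3 - <<'E'
from h import *
s=get_image("scene");cv2.imwrite("pics/s6.png",s)
cv2.imwrite("pics/c8.png",cv2.resize(s[170:235,185:250],(585,585),interpolation=cv2.INTER_CUBIC))
f=lambda P:((proj("scene",P)-[185,170])*9).round(0).tolist()
ax=np.array([np.cos(1.634),np.sin(1.634),0])
for h in (99,103):
  c=np.array([473.3,210.5,h]);print(h,"edge",f([c+43*ax,c,c-43*ax]))
print(sensors.read_state()["eef_pos"])
E
```

```text
clock: 15.42
eef_pos: [473.1, 209.6, 78.2]
tool_rot: [-3.142, 0.0, 1.634]
force: [0.8, 0.5, 0.7]
width: 8.5
gripper_force: 59.9
clock: 15.83
eef_pos: [472.8, 209.5, 78.2]
tool_rot: [-3.141, 0.0, 1.633]
force: [-0.6, 0.1, -0.0]
width: 39.7
gripper_force: 0.0
clock: 16.33
eef_pos: [476.5, 210.5, 204.1]
tool_rot: [3.132, -0.004, 1.633]
force: [1.3, 0.3, 0.5]
width: 40.2
gripper_force: 0.0
99 edge [[177.0, 162.0], [254.0, 209.0], [333.0, 258.0]]
103 edge [[176.0, 154.0], [253.0, 201.0], [333.0, 250.0]]
[475.0886115  210.3657625  201.78794332]
```

View pics/c8.png

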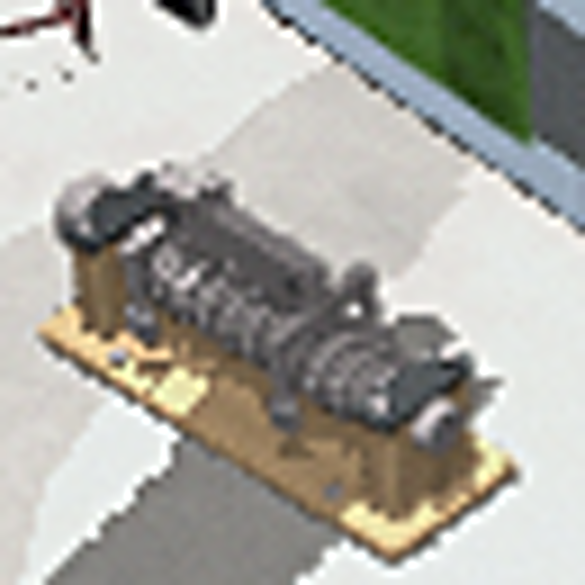

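Run:
```python
from h import *
f=lambda P:((proj("scene",P)-[185,170])*9).round(0).tolist()
ax=np.array([np.cos(1.634),np.sin(1.634),0]);n=np.array([ax[1],-ax[0],0]);Z=np.array([0,0,1])
m=np.array([473,206,0])
print("base corners",f([m+a*100*ax+b*35*n+10*Z for a,b in((1,-1),(-1,-1),(-1,1))]),"expect seen (38,330),(393,555),(515,468)")
print("block tops",f([m+a*80*ax+b*16*n+60*Z for a in(1,-1) for b in(-1,1)]))
print("head ",f([m+90*ax+45*Z]))
for y in(206,210.5,214):
  c=np.array([473.2,y,31])
  print(y,"near feet mid",f([c+a*40*ax-25*n+6*Z for a in(1,-1)]),"far right bridge corner",f([c-40*ax+27*n+47*Z]),"top edge",f([c+a*43*ax+68*Z for a in(1,-1)]))
```

```text
base corners [[40.0, 322.0], [395.0, 553.0], [524.0, 459.0]] expect seen (38,330),(393,555),(515,468)
block tops [[97.0, 224.0], [157.0, 185.0], [386.0, 406.0], [446.0, 363.0]]
head  [[114.0, 223.0]]
206 near feet mid [[155.0, 324.0], [299.0, 416.0]] far right bridge corner [[389.0, 267.0]] top edge [[184.0, 167.0], [341.0, 263.0]]
210.5 near feet mid [[148.0, 319.0], [291.0, 410.0]] far right bridge corner [[382.0, 262.0]] top edge [[177.0, 162.0], [333.0, 258.0]]
214 near feet mid [[142.0, 315.0], [285.0, 406.0]] far right bridge corner [[375.0, 258.0]] top edge [[171.0, 158.0], [327.0, 253.0]]
```

Run:
```python
import cv2
s=cv2.imread("pics/s6.png")
cv2.imwrite("pics/c9.png",cv2.resize(s[183:225,190:242],(780,600)[:1]+(600,),interpolation=cv2.INTER_LANCZOS4))
```

```text
(no output)
```

View pics/c9.png

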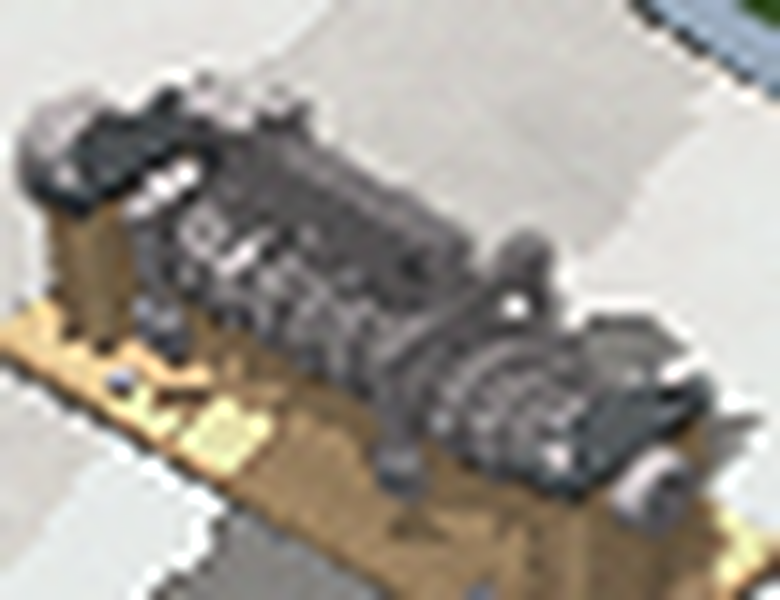

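The comb sits astride the thread. Its feet are at (143,325) and (285,412) in the crop, which matches the seated height and about 5 mm left of the middle, i.e. the nearest groove. Now the left press with shut fingers.

```bash
python3 -m inch '[[[1,0,0,0],[2.5,0,1,0],[3.35,0,3,0],[3.35,0,5,0],[3.35,0,7,0],[3.35,0,8.5,0],[3.35,0,8.8,0],[3.35,0,8.8,0]]]' 0;  python3 -m inch '[[[0,0,0.2,0],[0,0,0.4,0],[0,0,0.6,0],[0,0,0.8,0],[0,0,0.8,0],[0,0,0.8,0]]]'
```

```text
clock: 17.05
eef_pos: [469.1, 243.5, 107.8]
tool_rot: [-3.137, 0.002, 1.635]
force: [1.1, -0.0, 0.4]
width: -0.1
gripper_force: 0.0
clock: 17.55
eef_pos: [471.1, 243.1, 102.5]
tool_rot: [3.141, -0.0, 1.633]
force: [-0.1, -0.1, 0.0]
width: -0.0
gripper_force: 0.0
```

```bash
python3 -m inch '[[[0,0,0.1,0],[0,0,0.2,0],[0,0,0.2,0],[0,0,0.2,0]]]';  python3 -m inch '[[[0,0,0.1,0],[0,0,0.1,0],[0,0,0.1,0]]]';python3 -m inch '[[[0,0,0.1,0],[0,0,0.1,0],[0,0,0.1,0]]]'
```

```text
clock: 17.88
eef_pos: [471.0, 243.0, 100.3]
tool_rot: [-3.141, -0.0, 1.633]
force: [0.2, -0.5, -0.3]
width: -0.3
gripper_force: 0.0
clock: 18.13
eef_pos: [471.0, 243.1, 99.3]
tool_rot: [-3.142, -0.0, 1.634]
force: [0.5, 0.6, 0.5]
width: 0.0
gripper_force: 0.0
clock: 18.38
eef_pos: [471.8, 243.3, 98.9]
tool_rot: [3.14, -0.001, 1.633]
force: [0.0, -0.3, 5.3]
width: -0.0
gripper_force: 2.4
```

Contact is at z = 99, exactly the fully-home height (31 + 68). I'll hold briefly, lift, then go to the right end.

```bash
python3 -m inch '[[[0,0,0.02,0],[0,0,0.02,0],[0,0,0.02,0],[0,0,0.02,0],[0,0,0.02,0]]]';  python3 -m inch '[[[0,0,-0.5,0],[0,0,-2,0],[-1.5,0,-2.5,0],[-4,0,-2.5,0],[-6.4,0,-2.5,0],[-6.4,0,-2.0,0],[-6.4,0,-1.2,0],[-6.4,0,-1,0]]]';python3 -m inch '[[[0,0,0.3,0],[0,0,0.6,0],[0,0,0.7,0],[0,0,0.7,0],[0,0,0.7,0]]]'
```

```text
clock: 18.8
eef_pos: [472.0, 243.4, 98.9]
tool_rot: [3.14, -0.001, 1.633]
force: [-0.2, 0.4, 6.9]
width: 0.3
gripper_force: 3.1
clock: 19.47
eef_pos: [474.3, 178.8, 107.1]
tool_rot: [-3.14, 0.0, 1.633]
force: [-0.6, 0.1, -0.7]
width: 0.1
gripper_force: 0.0
clock: 19.88
eef_pos: [475.0, 179.5, 101.0]
tool_rot: [-3.142, -0.0, 1.634]
force: [-0.5, 0.1, -0.1]
width: 0.3
gripper_force: 0.0
```

```bash
python3 -m inch '[[[0,0,0.1,0],[0,0,0.15,0],[0,0,0.15,0],[0,0,0.15,0]]]';  python3 -m inch '[[[0,0,0.1,0],[0,0,0.1,0],[0,0,0.1,0],[0,0,0.1,0]]]'
```

```text
clock: 20.22
eef_pos: [475.1, 179.2, 99.7]
tool_rot: [3.141, -0.0, 1.634]
force: [-1.0, -0.4, -0.7]
width: -0.2
gripper_force: 0.0
clock: 20.55
eef_pos: [475.3, 179.2, 98.8]
tool_rot: [3.141, -0.0, 1.633]
force: [-0.6, -1.0, 4.2]
width: -0.3
gripper_force: 2.0
```

```bash
python3 -m inch '[[[0,0,0.03,0],[0,0,0.03,0],[0,0,0.03,0],[0,0,0.03,0],[0,0,0.03,0]]]';  python3 -m inch '[[[0,0,-0.5,0],[0,0,-2,0],[0,0,-5,0],[0,0,-8,0],[0,0,-11,0],[0,0,-13,0],[0,0,-13,0],[0,0,-13,0]]]'
python3 - <<'E'
from h import *
s=get_image("scene");cv2.imwrite("pics/s7.png",s)
d=cv2.absdiff(s,cv2.imread("pics/s6.png"))[180:232,185:250].max(2);print((d>60).sum())
g=cv2.absdiff(s,cv2.imread("pics/scene0.png"))[285:330,333:365].max(2);print("four-tooth region",(g>60).sum())
E
```

```text
clock: 20.97
eef_pos: [475.5, 179.1, 98.7]
tool_rot: [3.141, -0.0, 1.633]
force: [-1.5, -1.4, 5.5]
width: 0.3
gripper_force: 3.1
clock: 21.63
eef_pos: [475.2, 179.6, 229.2]
tool_rot: [3.14, -0.001, 1.634]
force: [-0.7, 0.2, -0.5]
width: 0.1
gripper_force: 0.0
291
four-tooth region 0
```

```bash
python3 -c "
from cell import order;print(order.finish_job())"
```

```text
the job is handed in; nothing more can be done
None
```

The six-tooth comb is fully home on the thread, about 5 mm left of the middle, released and pressed at about 6 N left then right (top edge 98.9 and 98.7 mm, 99 expected), and the job is handed in; the four-tooth comb showed no change, and I viewed 11 pictures against the limit of 10.

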